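# Try two hair rollers on the heater post and sort them by fit

## Robot

A 7-joint arm with a two-finger parallel gripper is mounted at the origin on the work surface. World frame = base frame: x ahead of the robot, y to its left, z up, the work surface at z = 0. Lengths are in m, angles in rad, forces in N, time in s.
With the tool pointing down it reaches from about 0.4 to 0.875 m from the base axis. Payload 19.3 kg.
Tool frame: the origin (TCP) lies at the very end of the fingers, on their centre line; the grasp point (between the pads) lies 19 mm behind it; z points along the fingers, y is the line along which they close (so a half turn about z gives the same grasp; the last joint's range is limited). The gripper opens to 85 mm and grips with 20 to 120 N. Pads are 22 mm wide; open, the fingers measure 114 mm over their backs; the gripper's body (76 mm by 85 mm) begins 54 mm behind the grasp point. The pads swing forward as they close: fully open they stand 13 mm farther back than shut.
Start: joints at [1.196, 0.521, -0.036, 1.599, 0.021, 1.021, -0.113], TCP at [0.188, -0.596, 0.201] pointing down, gripper open.
Joint ranges: [-2.91, 2.91], [-0.3, 2.13], [-1.5, 1.42], [0.17, 2.43], [-1.26, 4.41], [0.16, 1.93], [-2.52, 2.52]. Speed limits (rad/s): [1.89, 1.89, 2.39, 2.39, 3.01, 3.01, 3.01].

## Interface

Orientations are given as [roll, pitch, yaw] about the fixed x, y, z axes, in that order (R = Rz(yaw) Ry(pitch) Rx(roll)).
In Python, from workcell import bot gives the robot as it stands. The module is installed in compiled form; this text tells all that it offers.
- The arm moves only by the tool apply_moves, never from a script. Its arguments are lists of equal length, an entry for each row: "claw": the finger opening in m, from 0 to 0.0854; "xyz": the shift along the tool's x, y, z in m, a list of three; "twist": the turn, a rotation vector about the tool's x, y, z in rad, a list of three. A call has 1 to 20 rows; each row shifts and turns the commanded pose from where the row before left it, along the tool's axes as they then stand; what a row does not reach is not made up. A row lasts 1/10 s, in which the tool goes at most 50 mm and 8.59 degrees, less where a joint would pass 70% of its speed; a pose out of reach is approached as far as the arm can. A call with a gripper value outside its range is refused whole. The fingers move at their own pace and stop on an object; "force" is the grip in N (left out, the last holds). Time passes only in rows, so rows that do not move let the fingers close. It gives the time, the measured TCP pose, the force, the opening and the grip force at its end, in the units of the state.
- bot.observe(): the state, without advancing time (a new reading comes with each control period).
- bot.grab_frame(name): name is "scene" or "side" or "wrist"; returns a dict with "img" (480x640x3 uint8, red, green, blue), "vfov" (degrees; the focal length in pixels is half the picture's height over the tangent of half this angle, whatever the lens; pixels are square), "cx", "cy" (the principal point, pixels), "distortion" ([k1, k2, p1, p2, k3] as OpenCV has them; the pictures are not rectified), "view" (4x4, takes a point from world to camera coordinates). Camera axes: x right, y up, looking along -z (the intrinsics and any distortion apply to the point x, -y, -z); pixel columns grow to the right and rows downward; lengths in m; the calibration is good to about 2 mm. A picture is of the moment at which its call begins. There is no depth.
- bot.job_done(): hands the job in; it is judged then, once.
Trained networks look in the newest picture that a camera, given by its name, has taken for a name from the list of things; names that differ only in an ending like _2 or _b are one class to them, and where a whole thing is asked for, a point or a joint stands for the part that bears it (a point fixed in the world has none). Each returns a list of dicts, best first, with "score" (0 to 1); they miss things now and then, are a little off and sometimes report something else, mostly with a low value. They report only what shows in the picture. A call takes as long as a camera call. They do not tell look-alikes from the thing itself.
- bot.find_in(camera, query): "position" ([x, y, z] in m, in world coordinates, good to about 4 mm: the middle of the surface that is visible of it).
The state is a dict: "clock": time; "qpos": joint angles; "qd": joint speeds; "joint_efforts": joint torques, N m; "position": TCP position; "tool_rot": TCP orientation; "force": force on the tool from outside, world axes, zero at the start; "moment": the same for the moment, N m; "grip_width": finger opening in m; "finger_force": force on a finger pad.
Only numpy, scipy, OpenCV 4.12 (cv2) and the standard library are available. Lean on these libraries where they do the work, as an engineer would, in place of code of your own. Each camera call takes 0.05 s, during which the arm holds its last target. There are 200 camera calls.

## Task

Find out which of the two hair rollers fits this heater: slide one, open end first, onto the slanting post as far as it will go, take it off and put it away before trying the other the same way. Stand the roller that went fully home on the collar upright in the rectangular wooden tray, and the one that stopped short upright in the round white dish. Leave everything else on the counter where it is.

Things in the scene. Friction and masses are not known exactly. Their poses are not given: they have to be found in the camera images.
- roller_a: grey plastic hair roller with black ribs, 44 mm across (46 over ribs), 80 mm tall, 70 g, standing loose; top closed, 34 mm bore open below. Origin: centre of underside, z up its axis. Two outwardly alike: one is hollow for 75 mm and goes fully home on the post, the other has a partition in its bore 30 mm up and stops 32 mm short of the collar. Trying them shows which is which.
- roller_b: grey plastic hair roller with black ribs, 44 mm across (46 over ribs), 80 mm tall, 70 g, standing loose; top closed, 34 mm bore open below. Origin: centre of underside, z up its axis. Two outwardly alike: one is hollow for 75 mm and goes fully home on the post, the other has a partition in its bore 30 mm up and stops 32 mm short of the collar. Trying them shows which is which.
- post: the heater's post: aluminium pin 26 mm in diameter, 62 mm long, the last 14 mm tapering to 10 mm at the tip; fixed, leaning 30 degrees from vertical, to the robot's right (-y) give or take 30 degrees. Origin: centre of the pin's foot, on the face of the collar (48 mm across) where a fully home roller rests; z runs along the pin to its tip. Below the collar is a leaning turret 60 mm across.
- heater: the roller heater, white plastic, fixed: a flat base 130 x 110 x 35 mm carrying the leaning turret and post. Origin: centre of its underside; the foot of the post lies 85 mm above it, and the post leans to its -x.
- case: shallow open rectangular tray of pale wood, 125 mm (its x) by 100 mm (its y), 20 mm high, walls and floor 5 mm thick, fixed, for the roller that fits. Origin: centre of its underside, z up.
- dish: shallow open round white ceramic dish, 116 mm across, 20 mm high, wall 4 mm, flat floor 5 mm thick, fixed, for the roller that does not fit. Origin: centre of its underside, z up.
- nail_brush: bystander, leave it where it is: small wooden nail brush lying bristles down, 90 x 40 x 32 mm; origin at the centre of its underside.
- hair_pick: bystander, leave it where it is: flat black plastic hair pick, 172 x 60 x 8 mm, lying; origin under it about its middle, teeth to its +x.
- lash_curler: bystander, leave it where it is: aluminium eyelash curler lying flat, about 115 x 70 x 10 mm; origin under its middle.
- cream: bystander, leave it where it is: low white cream jar with metal lid, 64 mm across, 55 mm high; origin at the centre of its underside.
- soap_dish: bystander, leave it where it is: marble soap dish with a cake of soap, 75 x 110 x 34 mm; origin at the centre of its underside.
Mind the look-alikes: they are no part of the job. There is more than one size of the case; the one meant has the size given above.

How it is judged:
By the outcome, as a careful person would: the job done as asked, in the order asked, and still so for the second after the job is handed in, with the robot touching nothing.
It also fails if it takes over 72 s, if anything falls off the work surface, if the arm or the gripper's body presses on something with over 40 N, if the wrist force passes 120 N, or if a joint passes its speed limit or range.

## Working session

There is one attempt and no reset: what is moved stays moved. The work goes in short steps, Python scripts to look and compute and a tool call to move; the robot and the scene stay as the last step left them, time stands still between calls to the robot, and variables do not carry over. Pictures are saved under pics/ and viewed, at most 10 in all, crops included, and the job is handed in when it is done.

Besides the shell and the picture viewer there is one more tool, called after "Emit:" as name(argument=value, ...) on one line, values as JSON. apply_moves: Moves the arm, as the interface text tells. Its arguments: {"type":"object","properties":{"claw":{"type":"array"},"xyz":{"type":"array"},"twist":{"type":"array"},"force":{"type":"number"}},"required":["claw","xyz","twist"]}

```bash
mkdir -p pics
cat > h.py <<'E'
import numpy as np, cv2, json
from workcell import bot
def K(f):
    fl=240/np.tan(np.radians(f["vfov"])/2); return np.array([[fl,0,f["cx"]],[0,fl,f["cy"]],[0,0,1]])
F=np.diag([1,-1,-1.])
def proj(f,P):
    V=np.array(f["view"]); c=(np.atleast_2d(P)@V[:3,:3].T+V[:3,3])@F
    return cv2.projectPoints(c,np.zeros(3),np.zeros(3),K(f),np.array(f["distortion"],float))[0][:,0]
def ray(f,uv):
    V=np.array(f["view"]); n=cv2.undistortPoints(np.array(uv,float).reshape(-1,1,2),K(f),np.array(f["distortion"],float))[:,0]
    d=np.c_[n,np.ones(len(n))]@F@V[:3,:3]; return -V[:3,:3].T@V[:3,3],d
def onz(f,uv,z):
    o,d=ray(f,uv); return o+d*((z-o[2])/d[:,2])[:,None]
def grab(n,save=None):
    f=bot.grab_frame(n)
    if save: cv2.imwrite("pics/"+save,f["img"][:,:,::-1])
    return f
E
python3 - <<'E'
from h import *
import pickle
for c in ["scene","side"]:
    f=grab(c,c+"0.png"); pickle.dump(f,open(c+"0.pkl","wb"))
    print(c,f["vfov"],f["distortion"],np.round(np.array(f["view"]),3).tolist())
    for q in ["roller_a","post","heater","case","dish","nail_brush","hair_pick","lash_curler","cream","soap_dish"]:
        print(q,[(np.round(d["position"],3).tolist(),round(d["score"],2),proj(f,d["position"])[0].round().tolist()) for d in bot.find_in(c,q)][:4])
print(bot.observe())
E
```

```text
scene 55.380224972009785 [0.01930825 0.         0.         0.         0.        ] [[-0.759, 0.65, 0.022, 0.343], [-0.419, -0.514, 0.748, 0.119], [0.498, 0.559, 0.663, -1.259], [0.0, 0.0, 0.0, 1.0]]
roller_a [([0.62, 0.342, 0.071], 0.92, [376.0, 414.0]), ([0.465, 0.199, 0.058], 0.61, [377.0, 315.0])]
post [([0.656, 0.036, 0.086], 0.76, [245.0, 304.0])]
heater [([0.657, 0.048, 0.036], 0.76, [250.0, 325.0])]
case [([0.436, -0.19, 0.008], 0.98, [270.0, 229.0]), ([0.325, 0.152, 0.008], 0.72, [403.0, 285.0]), ([0.17, -0.332, 0.008], 0.61, [313.0, 169.0])]
dish [([0.588, -0.359, 0.006], 0.58, [181.0, 220.0])]
nail_brush [([0.719, -0.146, 0.031], 0.56, [173.0, 285.0]), ([0.399, -0.364, 0.015], 0.4, [242.0, 190.0]), ([0.424, 0.027, 0.005], 0.28, [331.0, 275.0])]
hair_pick [([0.425, 0.023, 0.005], 0.6, [330.0, 274.0])]
lash_curler [([0.711, 0.186, 0.006], 0.93, [271.0, 400.0])]
cream [([0.46, 0.384, 0.052], 0.87, [458.0, 381.0]), ([0.717, -0.142, 0.034], 0.6, [174.0, 284.0])]
soap_dish [([0.398, -0.366, 0.015], 0.86, [242.0, 189.0])]
side 54.228148879874475 [-0.06332549  0.          0.        
[... 980 characters left out ...]
)]
{'clock': 1.1, 'qpos': array([ 1.19576182,  0.52138137, -0.03629543,  1.59952185,  0.02122947,
        1.02111064, -0.11279741]), 'qd': array([-0.00163714, -0.00010361, -0.00168327,  0.00060193, -0.00030267,
       -0.00169533, -0.00060654]), 'joint_efforts': array([-8.31201578e-05, -9.26839757e+01,  1.97817922e+00, -3.70246553e+01,
        1.81110768e-02,  1.98827322e-03, -1.59160940e-06]), 'position': array([ 0.18754201, -0.59617574,  0.20119462]), 'tool_rot': array([-3.14155926e+00,  3.03204775e-05,  3.04805997e-01]), 'force': array([ 0.2524676 , -0.46363044, -0.03439814]), 'moment': array([-0.02848721, -0.00619976,  0.04482666]), 'finger_force': 0.0, 'grip_width': 0.08527831308992247}
```

View pictures.

View pics/scene0.png

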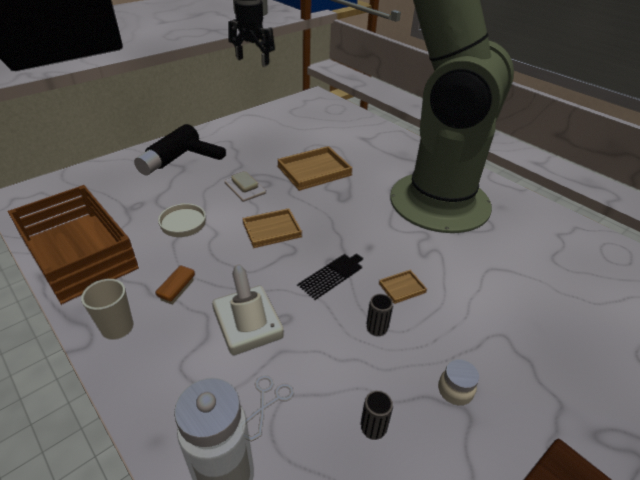

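View pics/side0.png

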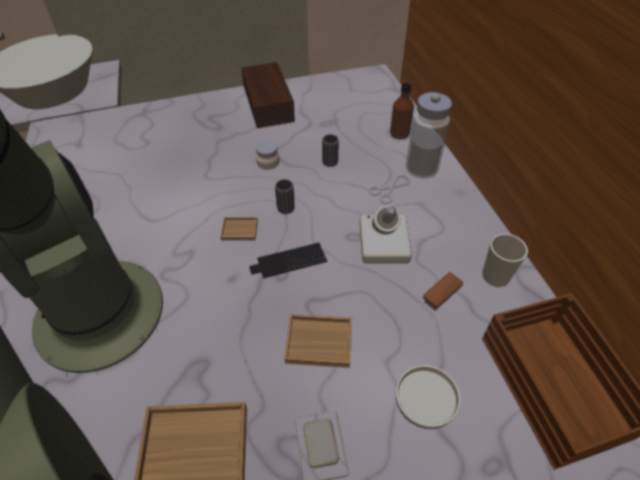

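The scene view shows the heater at (248,318), rollers at (379,314) and (376,414), and trays at (272,228) middle, (402,287) small and (315,167) large. The dish is at (182,220). I'll enlarge crops of the post and rollers.

Run:
```python
from h import *
import pickle
s=pickle.load(open("scene0.pkl","rb"));d=pickle.load(open("side0.pkl","rb"))
def crop(f,x,y,w,h,W,H): return cv2.resize(f["img"][y:y+h,x:x+w,::-1],(W,H),interpolation=cv2.INTER_CUBIC)
a=crop(s,200,250,100,110,400,440); b=crop(d,340,180,100,110,400,440)
m=np.hstack([a,b])
for i in range(0,800,80): cv2.putText(m,str((200 if i<400 else 240)+i//4 - (0 if i<400 else -0)),(i,10),0,.35,(0,0,255)); cv2.line(m,(i,0),(i,440),(0,0,255),1) if 0 else cv2.line(m,(i,12),(i,18),(0,0,255),1)
cv2.imwrite("pics/crop1.png",m)
for nm,f,c in [("sideMid",d,[(291,316),(352,318),(350,365),(286,363)]),("sideSm",d,[(224,218),(258,219),(257,239),(221,239)])]:
    p=onz(f,c,.02); print(nm,p.round(3).tolist(),np.linalg.norm(np.diff(np.r_[p,p[:1]],axis=0),axis=1).round(3),p.mean(0).round(3))
# dark blobs of rollers
for nm,f,bx in [("scene",s,[(355,285,45,55),(350,380,55,65)]),("side",d,[(268,172,36,46),(315,128,32,44)])]:
    for x,y,w,h in bx:
        g=f["img"][y:y+h,x:x+w].max(2); k=(g<100).astype(np.uint8); n,l,st,ce=cv2.connectedComponentsWithStats(k)
        i=1+st[1:,4].argmax(); print(nm,st[i]+[x,y,0,0,0],(ce[i]+[x,y]).round(1))
```

```text
sideMid [[0.39, -0.13, 0.02], [0.506, -0.168, 0.02], [0.471, -0.263, 0.02], [0.357, -0.227, 0.02]] [0.123 0.102 0.12  0.103] [ 0.431 -0.197  0.02 ]
sideSm [[0.296, 0.18, 0.02], [0.375, 0.154, 0.02], [0.361, 0.092, 0.02], [0.281, 0.115, 0.02]] [0.083 0.064 0.084 0.067] [0.328 0.135 0.02 ]
scene [ 366  285   34   52 1010] [379.8 313. ]
scene [ 360  391   33   49 1254] [375.9 414.8]
side [275 179  20  36 599] [284.6 196.3]
side [322 134  17  33 508] [329.9 150.2]
```

View pics/crop1.png

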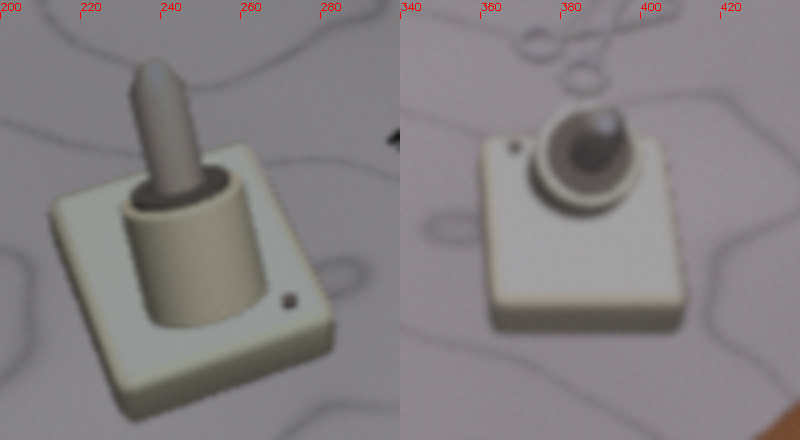

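Run:
```python
from h import *
import pickle
from scipy.optimize import least_squares as LS
s=pickle.load(open("scene0.pkl","rb"));d=pickle.load(open("side0.pkl","rb"))
def pts(p):
    x,y,a=p; f=np.array([x,y,.085]); t=f+.062*np.array([.5*np.cos(a),.5*np.sin(a),np.cos(np.pi/6)]); return np.array([f,t])
obs=[(s,[(245.3,297.4),(239.2,266.8)]),(d,[(387.3,219.4),(392.3,210.5)])]
r=LS(lambda p:np.concatenate([(proj(f,pts(p))-o).ravel() for f,o in obs]),[.64,0,-1.57]); print("post",r.x.round(4),r.fun.round(1),pts(r.x).round(4).tolist())
P=[(361.8,213.8),(404.5,213.8),(411.3,255.5),(363,255.5)]; S=[(213.8,301.3),(260.8,286.8),(282.5,330),(232,346.3)]
for f,c in((d,P),(s,S)):
    p=onz(f,c,.035); print(p[:,:2].round(3).tolist(),p.mean(0).round(3)); 
    for i in range(4):
        e=p[(i+1)%4]-p[i]; print(np.linalg.norm(e).round(3),np.degrees(np.arctan2(e[1],e[0])).round(1))
th=np.linspace(0,2*np.pi,40); c=np.c_[.0225*np.cos(th),.0225*np.sin(th)]
cyl=np.vstack([np.c_[c,0*th],np.c_[c,0*th+.08]])
def cen(f,x,y):
    h=cv2.convexHull(proj(f,cyl+[x,y,0]).astype(np.float32)); m=cv2.moments(h); return np.array([m["m10"],m["m01"]])/m["m00"]
for a,b,g in [((379,314),(284.6,196.3),(.455,.19)),((375.9,414.8),(329.9,150.2),(.61,.33))]:
    for o in ([(s,a),(d,b)],[(s,a)],[(d,b)]):
        r=LS(lambda p:np.concatenate([cen(f,*p)-q for f,q in o]),g,diff_step=1e-3); print("roller",r.x.round(4),r.fun.round(1))
# dish rim from side: ellipse
for f,box in((d,(385,355,90,80)),(s,(150,195,65,50))):
    x,y,w,h=box; g=f["img"][y:y+h,x:x+w].astype(int); k=((g.min(2)>g.min(2).max()*.0+150)).astype(np.uint8)
print("dish",onz(d,[(397,396),(460,396),(428,366),(428,426)],.02).round(3).tolist(),onz(s,[(160,218),(206,218)],.02).round(3).tolist())
```

```text
post [ 0.6456  0.0198 -1.8588] [-0.8 -1.2 -2.  -1.3 -0.4 -2.8 -1.7 -1. ] [[0.6456, 0.0198, 0.085], [0.6368, -0.0099, 0.1387]]
[[0.614, 0.088], [0.711, 0.06], [0.677, -0.062], [0.575, -0.033]] [0.644 0.014 0.035]
0.101 -16.0
0.126 -105.7
0.106 164.0
0.127 72.2
[[0.679, -0.048], [0.582, -0.02], [0.616, 0.098], [0.71, 0.068]] [0.647 0.024 0.035]
0.1 164.0
0.123 74.0
0.099 -17.5
0.12 -105.3
roller [0.4495 0.1914] [-0.3  0.1 -0.3 -0.2]
roller [0.449  0.1916] [ 0. -0.]
roller [0.4501 0.1904] [-0. -0.]
roller [0.6072 0.3333] [-0.1 -0.2 -0.  -0.5]
roller [0.6073 0.3336] [ 0. -0.]
roller [0.6066 0.3311] [-0. -0.]
dish [[0.534, -0.343, 0.02], [0.642, -0.375, 0.02], [0.61, -0.305, 0.02], [0.565, -0.408, 0.02]] [[0.631, -0.383, 0.02], [0.543, -0.312, 0.02]]
```

```bash
cat >> h.py <<'E'
from scipy.spatial.transform import Rotation as Ro
AZ=-1.847; YAW=AZ+np.pi
RD=Ro.from_euler("xyz",[np.pi,0,YAW]); TILT=RD*Ro.from_rotvec([0,np.pi/6,0]); AX=np.array([.5*np.cos(AZ),.5*np.sin(AZ),np.cos(np.pi/6)])
def plan(wps,step=.042,start=None):
    "wps: (xyz,Rot,[step])"
    o=bot.observe(); p,R=start or (o["position"],Ro.from_euler("xyz",o["tool_rot"])); X=[];T=[]
    for w in wps:
        q,S=np.array(w[0]),w[1]; st=w[2] if len(w)>2 else step
        n=max(1,int(np.ceil(max(np.linalg.norm(q-p)/st,(R.inv()*S).magnitude()/.14)-1e-6)))
        for i in range(n):
            x=R.inv().apply((q-p)/(n-i)).round(4); t=(R.inv()*S).as_rotvec()/(n-i); t=t.round(3)
            X.append((x+0.).tolist());T.append((t+0.).tolist()); p=p+R.apply(x); R=R*Ro.from_rotvec(t)
    print(len(X)); print("xyz",json.dumps(X).replace(" ","")); print("twist",json.dumps(T).replace(" ",""))
def st():
    o=bot.observe(); print({k:np.round(o[k],4).tolist() for k in("clock","position","tool_rot","force","grip_width","finger_force","qpos")})
E
python3 - <<'E'
from h import *
plan([([.42,-.4,.2],RD),([.5,-.1,.2],RD),([.4495,.1915,.19],RD)],.045)
E
```

```text
22
xyz [[0.0351,-0.0147,0.0001],[0.0366,-0.0102,0.0002],[0.0376,-0.0056,0.0001],[0.038,-0.0009,0.0002],[0.0378,0.0038,0.0001],[0.0371,0.0084,0.0002],[0.0358,0.0129,0.0001],[0.0339,0.0172,0.0002],[0.0443,-0.0007,0.0],[0.0444,-0.0007,0.0],[0.0443,-0.0007,0.0],[0.0444,-0.0007,0.0],[0.0443,-0.0007,0.0],[0.0444,-0.0006,0.0],[0.0443,-0.0007,0.0],[0.0381,-0.0183,0.0014],[0.0381,-0.0183,0.0014],[0.0381,-0.0183,0.0014],[0.0381,-0.0183,0.0015],[0.0381,-0.0183,0.0014],[0.0381,-0.0182,0.0015],[0.0381,-0.0183,0.0014]]
twist [[0.0,0.0,-0.124],[0.0,0.0,-0.124],[0.0,0.0,-0.124],[0.0,0.0,-0.124],[0.0,0.0,-0.123],[0.0,0.0,-0.124],[0.0,0.0,-0.123],[0.0,0.0,-0.124],[0.0,0.0,0.0],[0.0,0.0,0.0],[0.0,0.0,0.0],[0.0,0.0,0.0],[0.0,0.0,0.0],[0.0,0.0,0.0],[0.0,0.0,0.0],[0.0,0.0,0.0],[0.0,0.0,0.0],[0.0,0.0,0.0],[0.0,0.0,0.0],[0.0,0.0,0.0],[0.0,0.0,0.0],[0.0,0.0,0.0]]
```

Emit:
apply_moves(claw=[0.085,0.085,0.085,0.085,0.085,0.085,0.085,0.085,0.085,0.085,0.085,0.085,0.085,0.085,0.085], xyz=[[0.035,-0.015,0],[0.037,-0.01,0],[0.038,-0.006,0],[0.038,-0.001,0],[0.038,0.004,0],[0.037,0.008,0],[0.036,0.013,0],[0.034,0.017,0],[0.044,-0.001,0],[0.044,-0.001,0],[0.044,-0.001,0],[0.044,-0.001,0],[0.044,-0.001,0],[0.044,-0.001,0],[0.044,-0.001,0]], twist=[[0,0,-0.124],[0,0,-0.124],[0,0,-0.124],[0,0,-0.124],[0,0,-0.124],[0,0,-0.124],[0,0,-0.124],[0,0,-0.124],[0,0,0],[0,0,0],[0,0,0],[0,0,0],[0,0,0],[0,0,0],[0,0,0]], force=40)

```text
clock: 2.6
position: [0.497, -0.0985, 0.2014]
tool_rot: [3.141, 0.0, 1.297]
force: [-0.1, -0.3, -0.8]
grip_width: 0.0848
finger_force: 0.0
```

Run:
```python
from h import *
st()
plan([([.4495,.1915,.17],RD)],.045)
```

```text
{'clock': 2.6, 'position': [0.497, -0.0985, 0.2014], 'tool_rot': [3.1411, 0.0001, 1.2965], 'force': [-0.1258, -0.3042, -0.8256], 'grip_width': 0.0848, 'finger_force': 0.0, 'qpos': [0.4229, 0.3599, -0.4389, 1.8905, 0.188, 0.9309, -0.3783]}
7
xyz [[0.038,-0.0178,0.0045],[0.0381,-0.0177,0.0045],[0.038,-0.0178,0.0045],[0.0381,-0.0177,0.0045],[0.038,-0.0178,0.0044],[0.038,-0.0178,0.0045],[0.0381,-0.0178,0.0044]]
twist [[0.0,0.0,0.0],[0.0,0.0,0.0],[0.0,0.0,0.0],[0.0,0.0,0.0],[0.0,0.0,0.001],[0.0,0.0,0.0],[0.001,0.0,0.001]]
```

Emit:
apply_moves(claw=[0.085,0.085,0.085,0.085,0.085,0.085,0.085,0.085], xyz=[[0.038,-0.018,0.004],[0.038,-0.018,0.004],[0.038,-0.018,0.004],[0.038,-0.018,0.005],[0.038,-0.018,0.005],[0.038,-0.018,0.005],[0.038,-0.017,0.004],[0,0,0]], twist=[[0,0,0],[0,0,0],[0,0,0],[0,0,0],[0,0,0],[0,0,0],[0,0,0],[0,0,0]])

```text
clock: 3.4
position: [0.447, 0.1952, 0.1701]
tool_rot: [-3.141, -0.002, 1.303]
force: [0.4, -0.6, 0.5]
grip_width: 0.085
finger_force: 0.0
```

Run:
```python
from h import *
st(); f=grab("wrist","w1.png")
for z in(.0,.08): print(proj(f,[.4495,.1915,z]))
print([(d["position"],d["score"]) for d in bot.find_in("wrist","roller_a")])
```

```text
{'clock': 3.4, 'position': [0.447, 0.1952, 0.1701], 'tool_rot': [-3.1408, -0.0022, 1.3033], 'force': [0.3951, -0.6294, 0.5013], 'grip_width': 0.085, 'finger_force': 0.0, 'qpos': [-0.1094, 0.3858, -0.5357, 1.9663, 0.2548, 0.8544, -1.0489]}
[[326.95300771 211.98931714]]
[[327.80942313 236.54622026]]
[([0.4506, 0.1956, 0.0787], 0.68), ([0.5957, 0.3127, 0.0216], 0.64)]
```

View pics/w1.png

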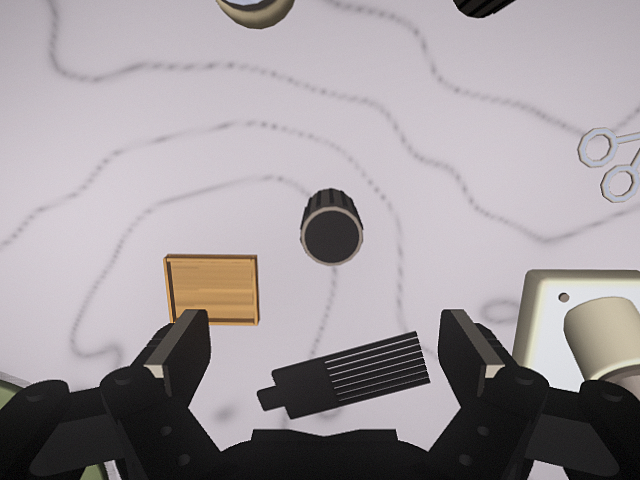

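The wrist view puts the roller top at (331,235), about 3 mm from my estimate. I'll correct for that, descend and grip.

Emit:
apply_moves(claw=[0.085,0.085,0.085,0.085,0.085,0.085,0.04,0.04,0.04,0.04,0.04,0.04,0.04], xyz=[[-0.002,0.005,0.02],[0,0,0.03],[0,0,0.03],[0,0,0.03],[0,0,0.024],[0,0,0],[0,0,0],[0,0,0],[0,0,0],[0,0,0],[0,0,0],[0,0,0],[0,0,0]], twist=[[0,0,0.006],[0,0,0],[0,0,0],[0,0,0],[0,0,0],[0,0,0],[0,0,0],[0,0,0],[0,0,0],[0,0,0],[0,0,0],[0,0,0],[0,0,0]], force=40)

```text
clock: 4.8
position: [0.4534, 0.1869, 0.0375]
tool_rot: [3.14, -0.001, 1.291]
force: [-1.8, -1.0, 11.9]
grip_width: 0.0418
finger_force: 38.9
```

Run:
```python
from h import *
st(); p=bot.observe()["position"]
foot=np.array([.646,.020,.085]); H=p[2]
print(H, "axis pts", (foot+AX*(H+.10)).round(4))
plan([([*p[:2],.2],RD),(foot+AX*(H+.11)+[0,0,.03],TILT),(foot+AX*(H+.075),TILT)],.04)
```

```text
{'clock': 4.8, 'position': [0.4534, 0.1869, 0.0375], 'tool_rot': [3.1399, -0.0014, 1.2907], 'force': [-1.7716, -0.9754, 11.932], 'grip_width': 0.0418, 'finger_force': 38.878, 'qpos': [-0.1992, 0.5966, -0.4134, 2.0597, 0.4347, 0.5665, -1.2003]}
0.03753820589811073 axis pts [ 0.6272 -0.0462  0.2041]
15
xyz [[0.0,0.0001,-0.0325],[0.0001,0.0,-0.0325],[0.0,0.0001,-0.0325],[0.0001,0.0,-0.0325],[0.0,0.0,-0.0325],[-0.0227,0.0288,-0.0054],[-0.0223,0.0289,-0.0068],[-0.0219,0.0288,-0.0083],[-0.0212,0.0289,-0.0097],[-0.0206,0.0288,-0.011],[-0.0198,0.0289,-0.0124],[-0.019,0.0288,-0.0136],[-0.018,0.0289,-0.0148],[-0.0075,0.0,0.0305],[-0.0075,0.0,0.0304]]
twist [[0.0,0.0,-0.001],[0.0,0.0,-0.001],[0.001,0.0,-0.001],[0.0,-0.001,0.0],[0.001,0.0,-0.001],[0.0,0.065,0.0],[0.0,0.065,0.0],[0.0,0.066,0.0],[0.0,0.065,0.0],[0.0,0.066,0.0],[0.0,0.065,0.0],[0.0,0.066,0.0],[0.0,0.065,0.0],[0.0,0.0,0.0],[0.0,0.0,0.0]]
```

Emit:
apply_moves(claw=[0.04,0.04,0.04,0.04,0.04,0.04,0.04,0.04,0.04,0.04,0.04,0.04,0.04,0.04], xyz=[[0,0,-0.032],[0,0,-0.033],[0,0,-0.032],[0,0,-0.033],[0,0,-0.032],[-0.023,0.029,-0.005],[-0.022,0.029,-0.007],[-0.022,0.029,-0.008],[-0.021,0.029,-0.01],[-0.021,0.029,-0.011],[-0.02,0.029,-0.012],[-0.019,0.029,-0.014],[-0.018,0.029,-0.015],[0,0,0]], twist=[[0,0,0],[0,0,0],[0,0,0],[0,0,0],[0,0,-0.004],[0,0.065,0],[0,0.065,0],[0,0.066,0],[0,0.065,0],[0,0.066,0],[0,0.065,0],[0,0.066,0],[0,0.065,0],[0,0,0]])

```text
clock: 6.2
position: [0.6279, -0.0596, 0.2401]
tool_rot: [3.141, -0.524, 1.286]
force: [-1.8, -0.7, -2.3]
grip_width: 0.0417
finger_force: 41.5
```

```bash
cat > chk.py <<'E'
from h import *
import sys,pickle
n=sys.argv[1]; st(); o=bot.observe(); R=Ro.from_euler("xyz",o["tool_rot"]); p=o["position"]
foot=np.array([.646,.020,.085])
a=grab("scene");b=grab("side");w=grab("wrist")
pickle.dump((a,b,w),open(n+".pkl","wb"))
def cr(f,c,s=50):
    u=proj(f,c)[0]; x,y=np.clip((u-s).astype(int),0,[640-2*s,480-2*s]); 
    im=f["img"][:,:,::-1].copy(); im=cv2.resize(im[y:y+2*s,x:x+2*s],(400,400),interpolation=cv2.INTER_CUBIC); k=400/(2*s)
    def L(P,col):
        q=((proj(f,P)-[x,y])*k).astype(int); cv2.polylines(im,[q.reshape(-1,1,2)],False,col,1)
    L([foot,foot+AX*.062],(0,0,255)); L([p+R.apply([0,0,-.0425]),p+R.apply([0,0,.0375])],(0,255,0)); print(x,y,k); return im
m=np.hstack([cr(a,foot+AX*.09,55),cr(b,foot+AX*.09,55)]); cv2.imwrite("pics/%s.png"%n,m)
cv2.imwrite("pics/%sw.png"%n,w["img"][:,:,::-1])
E
python3 chk.py c1
```

```text
{'clock': 6.2, 'position': [0.6279, -0.0596, 0.2401], 'tool_rot': [3.141, -0.5244, 1.2862], 'force': [-1.8207, -0.7218, -2.2754], 'grip_width': 0.0417, 'finger_force': 41.4715, 'qpos': [0.7199, 0.5981, -0.6595, 1.5932, -0.2004, 0.995, -0.018]}
178 196 3.6363636363636362
337 150 3.6363636363636362
```

View pics/c1.png

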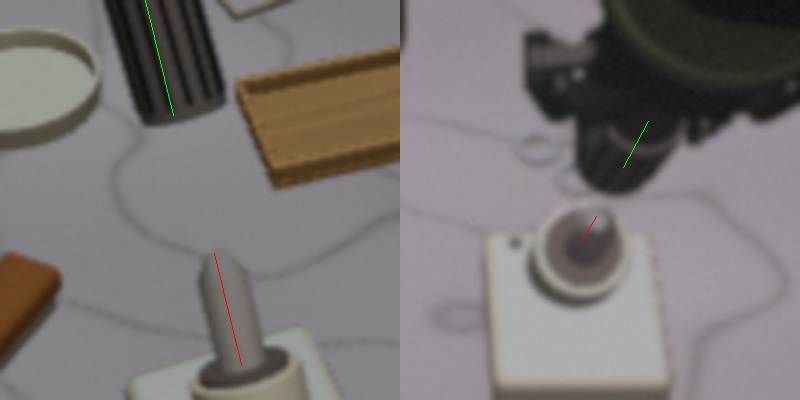

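View pics/c1w.png

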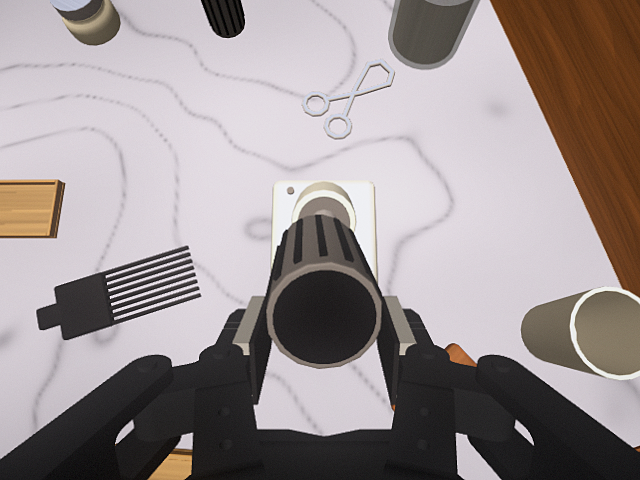

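Run:
```python
from h import *
import pickle
a,b,w=pickle.load(open("c1.pkl","rb")); o=bot.observe(); R=Ro.from_euler("xyz",o["tool_rot"]); p=o["position"]
# roller top centre in tool frame from wrist
c,d=ray(w,[(325,314)]); c=R.inv().apply(c-p); d=R.inv().apply(d)[0]; print("cam in tool",c.round(3),"top",(c+d*((-.0425-c[2])/d[2])).round(4))
q=np.array([166.5,60])/3.63636+[178,196]
for dx in(0,.004):
  for dy in(-.004,0,.004):
    for z in (.01,.02): u=proj(a,p+R.apply([dx,dy,z]))[0]; print(dx,dy,z,((u-[178,196])*3.636).round(1))
foot=np.array([.646,.020,.085])
print("wrist post proj",proj(w,[foot-AX*.04,foot-AX*.02,foot,foot+AX*.062]).round(1).tolist())
print("scene post dx/dy", [((proj(a,foot+AX*.04+R.apply(e))[0]-[178,196])*3.636).round(1).tolist() for e in([0,0,0],[.004,0,0],[0,.004,0])])
print("side tip", [((proj(b,foot+AX*.062+R.apply(e))[0]-[337,150])*3.636).round(1).tolist() for e in([0,0,0],[.004,0,0],[0,.004,0])])
r=p+R.apply([0,0,0])-foot; print("tcp rel foot in tool",R.inv().apply(r).round(4))
m=cv2.resize(w["img"][160:360,230:430,::-1],(600,600),interpolation=cv2.INTER_CUBIC)
for P,Q,col in[(foot-AX*.05,foot+AX*.062,(0,0,255)),(p+R.apply([0,0,-.0425]),p+R.apply([0,0,.0375]),(0,255,0))]:
    u=((proj(w,[P,Q])-[230,160])*3).astype(int); cv2.line(m,tuple(map(int,u[0])),tuple(map(int,u[1])),col,1)
cv2.imwrite("pics/w2.png",m)
```

```text
cam in tool [ 0.071  0.001 -0.174] top [ 0.0035  0.0018 -0.0425]
0 -0.004 0.01 [179.9  64.1]
0 -0.004 0.02 [184.7  83.7]
0 0 0.01 [172.   66.1]
0 0 0.02 [176.8  85.7]
0 0.004 0.01 [164.1  68. ]
0 0.004 0.02 [168.9  87.7]
0.004 -0.004 0.01 [181.5  64.9]
0.004 -0.004 0.02 [186.3  84.5]
0.004 0 0.01 [173.6  66.8]
0.004 0 0.02 [178.5  86.5]
0.004 0.004 0.01 [165.7  68.8]
0.004 0.004 0.02 [170.5  88.5]
wrist post proj [[321.7, 211.2], [321.7, 215.7], [321.6, 220.6], [321.3, 240.1]]
scene post dx/dy [[223.9, 293.3], [225.6, 295.0], [216.4, 295.5]]
side tip [[196.1, 216.2], [195.8, 209.4], [203.1, 216.2]]
tcp rel foot in tool [ 0.0133  0.0004 -0.1728]
```

View pics/w2.png

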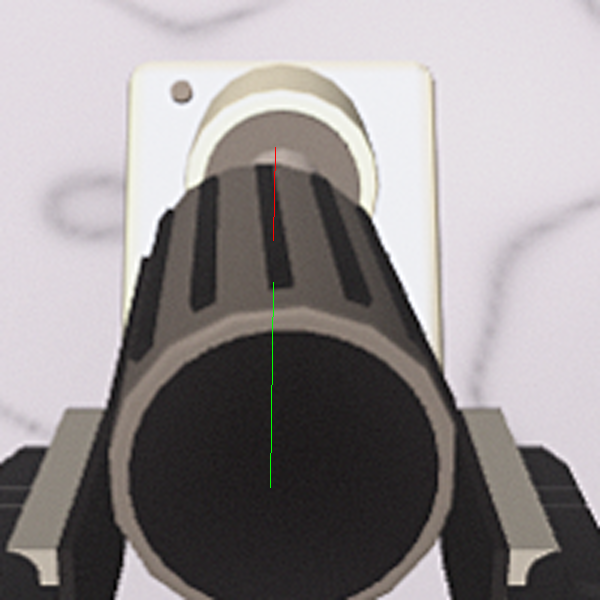

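Run:
```python
from h import *
st(); o=bot.observe(); foot=np.array([.646,.020,.085]); print(TILT.inv().apply(o["position"]-foot).round(4),(TILT.inv()*Ro.from_euler("xyz",o["tool_rot"])).as_rotvec().round(4))
```

```text
{'clock': 6.35, 'position': [0.6259, -0.0521, 0.2413], 'tool_rot': [3.1414, -0.5231, 1.295], 'force': [0.1697, -1.2833, -0.0577], 'grip_width': 0.0416, 'finger_force': 41.4677, 'qpos': [0.7129, 0.5928, -0.6637, 1.5997, -0.2, 0.9932, -0.0214]}
[ 0.0134  0.0004 -0.1728] [ 0.     -0.0005 -0.0004]
```

Emit:
apply_moves(claw=[0.04,0.04,0.04,0.04,0.04,0.04,0.04,0.04,0.04,0.04,0.04], xyz=[[-0.018,0,0],[0,0,0.025],[0,0,0.025],[0,0,0.005],[0,0,0.005],[0,0,0.007],[0,0,0.007],[0,0,0.007],[0,0,0.007],[0,0,0.007],[0,0,0]], twist=[[0,0,0],[0,0,0],[0,0,0],[0,0,0],[0,0,0],[0,0,0],[0,0,0],[0,0,0],[0,0,0],[0,0,0],[0,0,0]])

```text
clock: 7.45
position: [0.6349, -0.0211, 0.1489]
tool_rot: [-3.141, -0.523, 1.295]
force: [2.6, -0.7, -1.7]
grip_width: 0.0417
finger_force: 41.3
```

```bash
cat > s.py <<'E'
from h import *
o=bot.observe(); foot=np.array([.646,.020,.085]); r=TILT.inv().apply(o["position"]-foot)
print(o["clock"].__round__(2),"rel",r.round(4),"F tool",TILT.inv().apply(o["force"]).round(1),"M",TILT.inv().apply(o["moment"]).round(2),o["grip_width"].__round__(4))
E
python3 s.py; python3 chk.py c2
```

```text
7.45 rel [-0.0049  0.0006 -0.0766] F tool [-0.8  2.7  1.5] M [-0.48 -0.61  0.02] 0.0417
{'clock': 7.45, 'position': [0.6349, -0.0211, 0.1489], 'tool_rot': [-3.1412, -0.5233, 1.2949], 'force': [2.5642, -0.6727, -1.7441], 'grip_width': 0.0417, 'finger_force': 41.3342, 'qpos': [0.6471, 0.7009, -0.6437, 1.6825, -0.1691, 0.798, -0.02]}
178 196 3.6363636363636362
337 150 3.6363636363636362
```

View pics/c2.png

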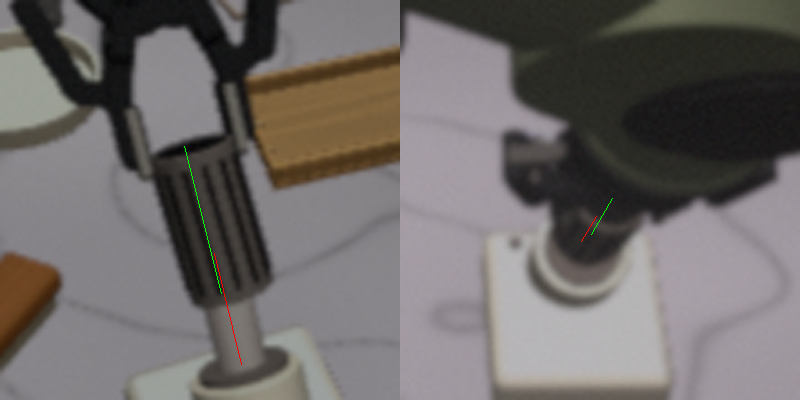

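The picture shows the roller engaged on the pin, lower rim near (233,298) and centred on it, with low forces. Continuing in small steps.

Emit:
apply_moves(claw=[0.04,0.04,0.04,0.04,0.04], xyz=[[0,0,0.004],[0,0,0.004],[0,0,0.004],[0,0,0],[0,0,0]], twist=[[0,0,0],[0,0,0],[0,0,0],[0,0,0],[0,0,0]])

```text
clock: 8.1
position: [0.6365, -0.0158, 0.1391]
tool_rot: [-3.141, -0.523, 1.295]
force: [0.9, 0.7, -1.1]
grip_width: 0.0423
finger_force: 41.4
```

```bash
python3 s.py
```

```text
8.1 rel [-0.005   0.0007 -0.0654] F tool [0.2 0.7 1.4] M [-0.35 -0.6  -0.01] 0.0423
```

Emit:
apply_moves(claw=[0.04,0.04,0.04,0.04], xyz=[[0,0,0.004],[0,0,0.004],[0,0,0],[0,0,0]], twist=[[0,0,0],[0,0,0],[0,0,0],[0,0,0]])

```text
clock: 8.5
position: [0.6376, -0.0119, 0.1322]
tool_rot: [-3.141, -0.523, 1.295]
force: [1.4, -1.2, -0.6]
grip_width: 0.0416
finger_force: 41.4
```

```bash
python3 s.py
```

```text
8.5 rel [-0.005   0.0006 -0.0573] F tool [-1.   1.7  0.1] M [-0.28 -0.57  0.02] 0.0416
```

Emit:
apply_moves(claw=[0.04,0.04,0.04,0.04,0.04,0.04], xyz=[[0,0,0.005],[0,0,0.005],[0,0,0.004],[0,0,0.003],[0,0,0],[0,0,0]], twist=[[0,0,0],[0,0,0],[0,0,0],[0,0,0],[0,0,0],[0,0,0]])

```text
clock: 9.1
position: [0.6399, -0.0038, 0.1175]
tool_rot: [-3.141, -0.523, 1.295]
force: [1.6, 0.1, -0.7]
grip_width: 0.0419
finger_force: 41.4
```

```bash
python3 s.py
```

```text
9.1 rel [-0.005   0.0006 -0.0404] F tool [0.1 1.5 0.9] M [-0.32 -0.64 -0.01] 0.0419
```

Emit:
apply_moves(claw=[0.04,0.04,0.04,0.04], xyz=[[0,0,0.002],[0,0,0.002],[0,0,0],[0,0,0]], twist=[[0,0,0],[0,0,0],[0,0,0],[0,0,0]])

```text
clock: 9.5
position: [0.6408, -0.0031, 0.1151]
tool_rot: [3.14, -0.522, 1.294]
force: [-8.9, -10.5, 19.6]
grip_width: 0.0419
finger_force: 44.4
```

```bash
python3 s.py
```

```text
9.5 rel [-0.0055  0.0013 -0.0379] F tool [ -1.   -5.7 -23.3] M [ 1.1  -0.55 -0.11] 0.0419
```

Contact of about 23 N at 37.9 mm above the foot, exactly the home height: roller 1 fits. Withdrawing it to put in the tray.

Run:
```python
from h import *
o=bot.observe(); p=o["position"]; R=Ro.from_euler("xyz",o["tool_rot"])
A=p+R.apply([0,0,-.125])
plan([(A,R,.035),([.432,-.197,.17],RD),([.432,-.197,.05],RD,.03)],.042)
```

```text
15
xyz [[0.0,0.0,-0.0312],[0.0,0.0,-0.0313],[0.0,0.0,-0.0312],[0.0,0.0,-0.0313],[-0.0306,-0.0246,-0.0074],[-0.0311,-0.0246,-0.0047],[-0.0314,-0.0246,-0.0019],[-0.0315,-0.0246,0.0008],[-0.0313,-0.0247,0.0035],[-0.0309,-0.0246,0.0062],[0.0,0.0,0.024],[0.0,0.0,0.024],[0.0,0.0,0.024],[0.0,0.0,0.024],[0.0,-0.0001,0.024]]
twist [[0.0,0.0,0.0],[0.0,0.0,0.0],[0.0,0.0,0.0],[0.0,0.0,0.0],[0.0,-0.087,0.0],[0.0,-0.087,0.0],[0.0,-0.087,0.0],[0.0,-0.087,0.0],[0.001,-0.087,0.0],[0.0,-0.087,-0.001],[0.0,0.0,0.0],[0.0,0.0,0.0],[0.0,0.0,0.0],[0.0,0.0,0.0],[0.0,0.0,0.0]]
```

Emit:
apply_moves(claw=[0.04,0.04,0.04,0.04,0.04,0.04,0.04,0.04,0.04,0.04,0.04,0.04], xyz=[[0,0,-0.02],[0,0,-0.035],[0,0,-0.035],[0,0,-0.036],[-0.031,-0.025,-0.007],[-0.031,-0.025,-0.005],[-0.031,-0.025,-0.002],[-0.031,-0.025,0.001],[-0.031,-0.025,0.004],[-0.031,-0.025,0.006],[0,0,0.02],[0,0,0]], twist=[[0,0,0],[0,0,0],[0,0,0],[0,0,0],[0,-0.087,0],[0,-0.087,0],[0,-0.087,0],[0,-0.087,0],[0,-0.087,0],[0,-0.087,0],[0,0,0],[0,0,0]])

```text
clock: 10.7
position: [0.4286, -0.1945, 0.1483]
tool_rot: [-3.139, -0.001, 1.295]
force: [-0.8, 0.2, 0.3]
grip_width: 0.0417
finger_force: 42.2
```

Run:
```python
from h import *
f=grab("wrist","t1.png"); b=grab("side"); st(); 
print([(np.round(d["position"],3),round(d["score"],2)) for d in bot.find_in("wrist","case")])
plan([([.432,-.197,.05],RD,.025)])
```

```text
{'clock': 10.8, 'position': [0.4302, -0.1946, 0.1498], 'tool_rot': [-3.1413, -0.0018, 1.2952], 'force': [0.4333, -0.1745, -0.1148], 'grip_width': 0.0416, 'finger_force': 42.1568, 'qpos': [0.6473, 0.3795, -0.435, 2.0259, 0.221, 0.7812, -0.194]}
[(array([ 0.444, -0.173,  0.006]), 0.77), (array([ 0.382, -0.354,  0.01 ]), 0.23)]
5
xyz [[-0.0004,0.0004,0.02],[-0.0004,0.0004,0.02],[-0.0004,0.0004,0.02],[-0.0003,0.0004,0.02],[-0.0004,0.0004,0.02]]
twist [[0.0,0.0,0.0],[0.0,0.0,0.0],[0.0,-0.001,0.0],[0.0,0.0,0.0],[0.0,-0.001,0.0]]
```

View pics/t1.png

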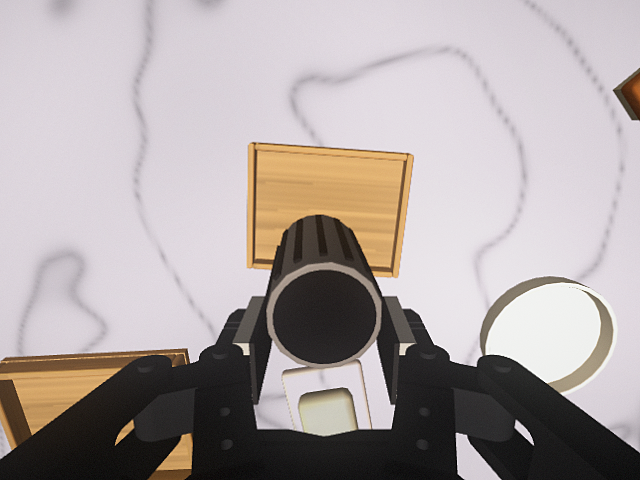

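Run:
```python
from h import *
f=grab("wrist"); p=onz(f,[(248,143),(413,153),(398,277),(247,268)],.02); print(p.round(4).tolist(),p.mean(0)); e=np.diff(np.r_[p,p[:1]],axis=0); print(np.linalg.norm(e,axis=1))
u,v=onz(f,[(504,290),(613,320)],.02)[:,:2]; print(u,v)
```

```text
[[0.3927, -0.1234, 0.02], [0.5098, -0.1642, 0.02], [0.4767, -0.2587, 0.02], [0.3596, -0.2172, 0.02]] [ 0.43471471 -0.19088359  0.02      ]
[0.1239546  0.10018175 0.1242329  0.09955657]
[ 0.55966109 -0.29458818] [ 0.64745606 -0.34916481]
```

Emit:
apply_moves(claw=[0.04,0.04,0.04,0.04,0.04,0.04,0.04,0.04], xyz=[[-0.001,0.003,0.02],[0,0,0.03],[0,0,0.03],[0,0,0.02],[0,0,0.005],[0,0,0.001],[0,0,0],[0,0,0]], twist=[[0,0.002,0],[0,0,0],[0,0,0],[0,0,0],[0,0,0],[0,0,0],[0,0,0],[0,0,0]])

```text
clock: 11.7
position: [0.4332, -0.1968, 0.0445]
tool_rot: [3.14, -0.003, 1.295]
force: [0.5, -0.2, -0.8]
grip_width: 0.042
finger_force: 42.1
```

```bash
python3 -c "
from h import *
st()"
```

```text
{'clock': 11.7, 'position': [0.4332, -0.1968, 0.0445], 'tool_rot': [3.14, -0.0028, 1.2945], 'force': [0.5267, -0.2252, -0.7865], 'grip_width': 0.042, 'finger_force': 42.1494, 'qpos': [0.5713, 0.5591, -0.3485, 2.0949, 0.3536, 0.5412, -0.3099]}
```

Emit:
apply_moves(claw=[0.04,0.04,0.05,0.06,0.075,0.085,0.085,0.085,0.085,0.085], xyz=[[0,0,0.002],[0,0,0],[0,0,0],[0,0,0],[0,0,0],[0,0,0],[0,0,0],[0,0,-0.03],[0,0,-0.04],[0,0,-0.04]], twist=[[0,0,0],[0,0,0],[0,0,0],[0,0,0],[0,0,0],[0,0,0],[0,0,0],[0,0,0],[0,0,0],[0,0,0]])

```text
clock: 12.7
position: [0.4321, -0.1964, 0.1526]
tool_rot: [-3.14, -0.004, 1.295]
force: [0.1, -0.7, 0.4]
grip_width: 0.0848
finger_force: 0.0
```

Run:
```python
from h import *
b=grab("side","p1.png"); a=grab("scene","p1s.png"); st()
for c in("side","scene"): print([(np.round(d["position"],3).tolist(),round(d["score"],2)) for d in bot.find_in(c,"roller_a")])
plan([([.5,-.1,.21],RD),([.6065,.329,.17],RD)],.045)
```

```text
{'clock': 12.8, 'position': [0.4346, -0.1976, 0.1557], 'tool_rot': [3.1352, -0.002, 1.2945], 'force': [-0.0656, 0.485, -0.1959], 'grip_width': 0.0848, 'finger_force': 0.0, 'qpos': [0.6598, 0.3759, -0.4464, 2.0132, 0.222, 0.7923, -0.1915]}
[([0.429, -0.203, 0.076], 0.95)]
[([0.44, -0.179, 0.055], 0.63), ([0.618, 0.341, 0.075], 0.57)]
13
xyz [[0.0373,0.0128,-0.0192],[0.0373,0.0127,-0.0192],[0.0373,0.0128,-0.0193],[0.0442,-0.0015,0.004],[0.0442,-0.0015,0.004],[0.0442,-0.0015,0.004],[0.0442,-0.0014,0.004],[0.0442,-0.0015,0.004],[0.0442,-0.0014,0.004],[0.0441,-0.0015,0.004],[0.0442,-0.0014,0.0041],[0.0441,-0.0015,0.004],[0.0442,-0.0014,0.0041]]
twist [[0.001,-0.001,0.0],[0.0,-0.001,0.0],[0.001,0.0,0.0],[0.0,0.0,0.0],[0.0,0.0,0.0],[0.0,0.0,0.0],[0.0,0.0,0.0],[0.0,0.0,0.0],[0.0,0.0,0.0],[0.0,0.0,0.0],[0.0,0.0,0.0],[0.0,0.0,0.0],[0.0,0.0,0.0]]
```

Emit:
apply_moves(claw=[0.085,0.085,0.085,0.085,0.085,0.085,0.085,0.085,0.085,0.085,0.085,0.085,0.085,0.085,0.085], xyz=[[0.037,0.013,-0.02],[0.037,0.013,-0.02],[0.037,0.013,-0.02],[0.044,-0.001,0.004],[0.044,-0.001,0.004],[0.044,-0.002,0.004],[0.044,-0.001,0.004],[0.044,-0.002,0.004],[0.044,-0.001,0.004],[0.044,-0.001,0.004],[0.044,-0.002,0.004],[0.044,-0.001,0.004],[0.042,-0.001,0.004],[0,0,0],[0,0,0]], twist=[[0,0,0],[0,0,0],[0,0,0],[0,0,0],[0,0,0],[0,0,0],[0,0,0],[0,0,0],[0,0,0],[0,0,0],[0,0,0],[0,0,0],[0,0,0],[0,0,0],[0,0,0]])

```text
clock: 14.4
position: [0.6061, 0.325, 0.1708]
tool_rot: [-3.139, -0.001, 1.297]
force: [1.4, -1.1, -1.1]
grip_width: 0.0853
finger_force: 0.0
```

Run:
```python
from h import *
from scipy.optimize import least_squares as LS
f=grab("wrist","w4.png"); st()
def fit(img,g):
    th=np.linspace(0,2*np.pi,60); c=np.c_[.0225*np.cos(th),.0225*np.sin(th)]; cyl=np.vstack([np.c_[c,0*th],np.c_[c,0*th+.08]])
    u=proj(f,[*g,.06])[0]; x,y=(u-60).astype(int).clip(0); k=(img[y:y+120,x:x+120].max(2)<135).astype(np.uint8)
    n,l,s,ce=cv2.connectedComponentsWithStats(cv2.morphologyEx(k,cv2.MORPH_OPEN,np.ones((3,3)))); i=1+s[1:,4].argmax(); print(s[i]+[x,y,0,0,0],ce[i]+[x,y])
    def cen(q):
        m=cv2.moments(cv2.convexHull(proj(f,cyl+[*q,0]).astype(np.float32))); return np.array([m["m10"],m["m01"]])/m["m00"]
    r=LS(lambda q:cen(q)-(ce[i]+[x,y]),g,diff_step=1e-3); hh=cv2.convexHull(proj(f,cyl+[*r.x,0]).astype(np.float32)); print(r.x.round(4),cv2.boundingRect(hh),cv2.contourArea(hh))
fit(f["img"],(.608,.333))
print([(np.round(d["position"],3).tolist(),round(d["score"],2)) for d in bot.find_in("wrist","roller_b")])
```

```text
{'clock': 14.45, 'position': [0.6066, 0.3237, 0.1714], 'tool_rot': [-3.1402, -0.001, 1.2951], 'force': [-0.3425, -0.0541, 0.2623], 'grip_width': 0.085, 'finger_force': 0.0, 'qpos': [-0.2797, 0.6921, -0.4947, 1.4269, 0.3433, 1.1089, -1.1071]}
[ 296  195   57   56 2479] [323.84832594 222.22226704]
[0.607  0.3264] (291, 181, 66, 80) 3993.7696672747843
[([0.609, 0.335, 0.082], 0.88)]
```

Run:
```python
from h import *
f=grab("wrist"); q=onz(f,[(323.9,222.4)],.08)[0]; print(q)
o=bot.observe(); R=Ro.from_euler("xyz",o["tool_rot"]); print(R.inv().apply(q-o["position"]).round(4))
```

```text
[0.60944276 0.32926667 0.08      ]
[0.0066 0.0005 0.0925]
```

Emit:
apply_moves(claw=[0.085,0.085,0.085,0.085,0.085,0.085,0.085,0.04,0.04,0.04,0.04,0.04,0.04,0.04], xyz=[[0.007,0.001,0.02],[0,0,0.03],[0,0,0.03],[0,0,0.03],[0,0,0.025],[0,0,0],[0,0,0],[0,0,0],[0,0,0],[0,0,0],[0,0,0],[0,0,0],[0,0,0],[0,0,0]], twist=[[0,0,0],[0,0,0],[0,0,0],[0,0,0],[0,0,0],[0,0,0],[0,0,0],[0,0,0],[0,0,0],[0,0,0],[0,0,0],[0,0,0],[0,0,0],[0,0,0]], force=40)

```text
clock: 15.95
position: [0.6105, 0.3317, 0.0394]
tool_rot: [3.141, -0.004, 1.295]
force: [-1.8, -0.1, 8.2]
grip_width: 0.0419
finger_force: 39.5
```

Run:
```python
from h import *
st(); o=bot.observe(); p=o["position"]; foot=np.array([.646,.020,.085])
A=foot+TILT.apply([-.003,.0006,-.135]); B=[.64,.10,.24]
f=grab("wrist","g2.png"); R=Ro.from_euler("xyz",o["tool_rot"])
c,_=ray(f,[(320,240)]); im=f["img"]; k=(im[250:400,240:410].max(2)<75)
np.save("g2.npy",im)
print(proj(f,[p+R.apply([0.,0,.0365-.08]),p+R.apply([.005,0,.0365-.08])]))
plan([([*p[:2],.19],RD),(A,TILT)],.042)
```

```text
{'clock': 15.95, 'position': [0.6105, 0.3317, 0.0394], 'tool_rot': [3.1406, -0.0043, 1.2949], 'force': [-1.7548, -0.0873, 8.2487], 'grip_width': 0.0419, 'finger_force': 39.5465, 'qpos': [-0.3148, 0.8452, -0.4454, 1.4958, 0.424, 0.8932, -1.1719]}
[[322.0764744  328.61369801]
 [322.04612967 316.30094737]]
14
xyz [[0.0002,0.0,-0.0376],[0.0001,0.0001,-0.0377],[0.0001,0.0,-0.0376],[0.0001,0.0001,-0.0377],[-0.036,0.012,-0.0011],[-0.0359,0.012,-0.0029],[-0.0357,0.012,-0.0048],[-0.0354,0.0119,-0.0066],[-0.0351,0.012,-0.0085],[-0.0346,0.0119,-0.0103],[-0.034,0.012,-0.0121],[-0.0333,0.0119,-0.0139],[-0.0325,0.012,-0.0156],[-0.0316,0.0119,-0.0172]]
twist [[0.0,-0.001,0.0],[0.0,-0.001,0.0],[0.0,-0.001,0.0],[0.001,-0.001,0.0],[0.0,0.052,0.0],[0.0,0.052,0.0],[0.0,0.052,0.0],[0.0,0.052,0.0],[0.0,0.053,0.0],[0.0,0.052,0.0],[0.0,0.053,0.0],[0.0,0.052,0.0],[0.0,0.053,0.0],[0.0,0.052,0.0]]
```

Run:
```python
from h import *
import pickle
a=pickle.load(open("c1.pkl","rb"))[2]["img"]; g=np.load("g2.npy")
t=a[290:372,262:388]
for im in(a,g):
    r=cv2.matchTemplate(im[250:420,230:420],t,cv2.TM_CCOEFF_NORMED); _,v,_,l=cv2.minMaxLoc(r); print(v,l)
o=bot.observe(); p=o["position"]; foot=np.array([.646,.020,.085])
A=foot+TILT.apply([-.003,.0006,-.16])
plan([([*p[:2],.22],RD),(A,TILT)],.045)
```

```text
0.9999997615814209 (32, 40)
0.9301326870918274 (32, 46)
14
xyz [[0.0002,0.0,-0.0361],[0.0001,0.0,-0.0361],[0.0001,0.0001,-0.0361],[0.0,0.0,-0.0361],[0.0,0.0001,-0.0362],[-0.0414,0.0133,-0.0002],[-0.0413,0.0133,-0.0026],[-0.0411,0.0133,-0.005],[-0.0408,0.0133,-0.0074],[-0.0403,0.0133,-0.0098],[-0.0396,0.0133,-0.0121],[-0.0388,0.0133,-0.0144],[-0.038,0.0133,-0.0166],[-0.0369,0.0133,-0.0188]]
twist [[0.0,-0.001,0.0],[0.0,-0.001,0.0],[0.0,-0.001,0.0],[0.0,-0.001,0.0],[0.001,0.0,0.0],[0.0,0.058,0.0],[0.0,0.058,0.0],[0.0,0.058,0.0],[0.0,0.058,0.0],[0.0,0.058,0.0],[0.0,0.058,0.0],[0.0,0.058,0.0],[0.0,0.059,0.0],[0.0,0.058,0.0]]
```

Emit:
apply_moves(claw=[0.04,0.04,0.04,0.04,0.04,0.04,0.04,0.04,0.04,0.04,0.04,0.04,0.04,0.04,0.04,0.04], xyz=[[0,0,-0.036],[0,0,-0.036],[0,0,-0.036],[0,0,-0.036],[0,0,-0.036],[-0.041,0.013,0],[-0.041,0.013,-0.003],[-0.041,0.013,-0.005],[-0.041,0.013,-0.007],[-0.04,0.013,-0.01],[-0.04,0.014,-0.012],[-0.039,0.014,-0.014],[-0.038,0.013,-0.017],[-0.037,0.013,-0.019],[0,0,0],[0,0,0]], twist=[[0,-0.001,0],[0,-0.001,0],[0,-0.001,0],[0,-0.001,0],[0,0,0],[0,0.058,0],[0,0.058,0],[0,0.058,0],[0,0.058,0],[0,0.058,0],[0,0.058,0],[0,0.058,0],[0,0.059,0],[0,0.058,0],[0,0,0],[0,0,0]])

```text
clock: 17.6
position: [0.6228, -0.0618, 0.2204]
tool_rot: [-3.141, -0.522, 1.291]
force: [0.3, 1.6, -0.7]
grip_width: 0.0417
finger_force: 41.2
```

```bash
python3 s.py
python3 - <<'E'
from h import *
o=bot.observe(); print((Ro.from_euler("xyz",o["tool_rot"]).inv()*TILT).as_rotvec().round(4))
E
```

```text
17.6 rel [-0.0059  0.     -0.1598] F tool [ 1.1 -0.1  1.4] M [-0.02 -0.52 -0.04] 0.0417
[ 0.0011  0.0016 -0.003 ]
```

Emit:
apply_moves(claw=[0.04,0.04,0.04,0.04,0.04,0.04,0.04,0.04,0.04,0.04], xyz=[[0.003,0,0.02],[0,0,0.02],[0,0,0.006],[0,0,0.006],[0,0,0.007],[0,0,0.007],[0,0,0.007],[0,0,0.007],[0,0,0],[0,0,0]], twist=[[0,0.002,0],[0,0,0],[0,0,0],[0,0,0],[0,0,0],[0,0,0],[0,0,0],[0,0,0],[0,0,0],[0,0,0]])

```text
clock: 18.6
position: [0.6349, -0.0191, 0.1529]
tool_rot: [3.141, -0.524, 1.295]
force: [3.7, -0.7, -2.6]
grip_width: 0.0419
finger_force: 41.1
```

```bash
python3 s.py
```

```text
18.6 rel [-0.0013 -0.     -0.0791] F tool [-1.1  3.7  2.4] M [-0.96 -0.69 -0.03] 0.0419
```

Emit:
apply_moves(claw=[0.04,0.04,0.04,0.04,0.04,0.04], xyz=[[-0.001,0.001,0.002],[0,0,0.002],[0,0,0.002],[0,0,0.002],[0,0,0],[0,0,0]], twist=[[0,0,0],[0,0,0],[0,0,0],[0,0,0],[0,0,0],[0,0,0]])

```text
clock: 19.2
position: [0.6362, -0.0165, 0.1457]
tool_rot: [-3.141, -0.524, 1.295]
force: [-4.1, -3.8, 8.2]
grip_width: 0.042
finger_force: 42.4
```

```bash
python3 s.py
```

```text
19.2 rel [-0.0024  0.0005 -0.0714] F tool [-0.1 -2.9 -9.5] M [ 0.82 -0.65 -0.05] 0.042
```

Emit:
apply_moves(claw=[0.04,0.04,0.04], xyz=[[0,0,0.0015],[0,0,0],[0,0,0]], twist=[[0,0,0],[0,0,0],[0,0,0]])

```text
clock: 19.5
position: [0.6368, -0.0165, 0.1452]
tool_rot: [3.141, -0.523, 1.294]
force: [-10.7, -10.6, 23.4]
grip_width: 0.0419
finger_force: 44.9
```

```bash
python3 s.py
python3 - <<'E'
from h import *
o=bot.observe(); p=o["position"]; R=Ro.from_euler("xyz",o["tool_rot"])
C=np.array([.5885,-.3575]); 
A=p+R.apply([0,0,-.085])
plan([(A,R,.03),([.5875,-.36,.17],RD)],.042)
E
```

```text
19.5 rel [-0.0025  0.0011 -0.071 ] F tool [  0.3  -7.4 -26.8] M [ 1.79 -0.62 -0.05] 0.0419
11
xyz [[0.0,0.0,-0.0283],[0.0,0.0,-0.0283],[0.0,0.0,-0.0284],[-0.0357,0.0058,-0.0135],[-0.0365,0.0058,-0.0112],[-0.0371,0.0058,-0.0088],[-0.0376,0.0058,-0.0063],[-0.038,0.0058,-0.0039],[-0.0382,0.0058,-0.0014],[-0.0381,0.0059,0.0011],[-0.038,0.0058,0.0037]]
twist [[0.0,0.0,0.0],[0.0,0.0,0.0],[0.0,0.0,0.0],[0.0,-0.065,0.0],[0.0,-0.065,0.0],[0.0,-0.066,0.0],[0.0,-0.065,0.0],[0.0,-0.066,0.0],[0.0,-0.065,0.0],[0.0,-0.066,0.0],[0.001,-0.065,-0.001]]
```

It stops hard (27 N) at about 32 mm short, so roller 2 is the non-fitting one. I'll withdraw it and take it to the dish.

Emit:
apply_moves(claw=[0.04,0.04,0.04,0.04,0.04,0.04,0.04,0.04,0.04,0.04,0.04,0.04,0.04], xyz=[[0,0,-0.02],[0,0,-0.035],[0,0,-0.035],[-0.036,0.006,-0.013],[-0.037,0.006,-0.011],[-0.037,0.006,-0.009],[-0.038,0.006,-0.006],[-0.038,0.006,-0.004],[-0.038,0.006,-0.001],[-0.038,0.006,0.001],[-0.038,0.006,0.004],[0,0,0],[0,0,0]], twist=[[0,0,0],[0,0,0],[0,0,0],[0,-0.065,0],[0,-0.065,0],[0,-0.066,0],[0,-0.065,0],[0,-0.066,0],[0,-0.065,0],[0,-0.066,0],[0,-0.065,0],[0,0,0],[0,0,0]])

```text
clock: 20.8
position: [0.5883, -0.3617, 0.171]
tool_rot: [-3.141, -0.002, 1.295]
force: [0.4, 0.9, -0.7]
grip_width: 0.0417
finger_force: 42.3
```

Run:
```python
from h import *
st()
f=grab("wrist","d1.png"); print([(np.round(d["position"],3),round(d["score"],2)) for d in bot.find_in("wrist","dish")])
plan([([.5875,-.359,.05],RD,.03)])
```

```text
{'clock': 20.8, 'position': [0.5883, -0.3617, 0.171], 'tool_rot': [-3.141, -0.0019, 1.2948], 'force': [0.3906, 0.8661, -0.6746], 'grip_width': 0.0417, 'finger_force': 42.3042, 'qpos': [0.7514, 0.6953, -0.4791, 1.4175, 0.3339, 1.1106, -0.0573]}
[]
5
xyz [[0.0003,-0.0003,0.0243],[0.0003,-0.0003,0.0243],[0.0003,-0.0003,0.0243],[0.0003,-0.0004,0.0243],[0.0003,-0.0003,0.0243]]
twist [[0.0,0.0,0.0],[0.0,-0.001,0.0],[0.0,0.0,0.0],[0.0,-0.001,0.001],[0.0,0.0,0.0]]
```

Emit:
apply_moves(claw=[0.04,0.04,0.04,0.04,0.04,0.04,0.04,0.04], xyz=[[0.002,-0.001,0.025],[0,0,0.03],[0,0,0.03],[0,0,0.025],[0,0,0.01],[0,0,0.0045],[0,0,0],[0,0,0]], twist=[[0,0.002,0],[0,0,0],[0,0,0],[0,0,0],[0,0,0],[0,0,0],[0,0,0],[0,0,0]])

```text
clock: 21.7
position: [0.5887, -0.3598, 0.0482]
tool_rot: [3.14, -0.003, 1.295]
force: [0.0, -0.6, -0.9]
grip_width: 0.042
finger_force: 42.3
```

Emit:
apply_moves(claw=[0.04,0.04,0.04,0.04], xyz=[[0,0,0.002],[0,0,0.0015],[0,0,0],[0,0,0]], twist=[[0,0,0],[0,0,0],[0,0,0],[0,0,0]])

```text
clock: 22.1
position: [0.5884, -0.3599, 0.0444]
tool_rot: [3.141, -0.002, 1.295]
force: [-2.1, 0.4, 8.8]
grip_width: 0.0419
finger_force: 43.3
```

Contact with the dish floor, so I'll release and rise.

Emit:
apply_moves(claw=[0.05,0.06,0.075,0.085,0.085,0.085,0.085,0.085,0.085,0.085,0.085], xyz=[[0,0,0],[0,0,0],[0,0,0],[0,0,0],[0,0,0],[0,0,-0.03],[0,0,-0.04],[0,0,-0.04],[-0.04,0,-0.03],[-0.04,0,-0.02],[0,0,0]], twist=[[0,0,0],[0,0,0],[0,0,0],[0,0,0],[0,0,0],[0,0,0],[0,0,0],[0,0,0],[0,0,0],[0,0,0],[0,0,0]])

```text
clock: 23.2
position: [0.564, -0.444, 0.206]
tool_rot: [3.138, 0.002, 1.288]
force: [0.0, -0.3, -0.2]
grip_width: 0.0851
finger_force: 0.0
```

Run:
```python
from h import *
b=grab("side"); a=grab("scene")
m=np.vstack([np.hstack([b["img"][180:480,220:620,::-1],a["img"][130:430,50:450,::-1]])]); cv2.imwrite("pics/final.png",m)
```

```text
(no output)
```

View pics/final.png

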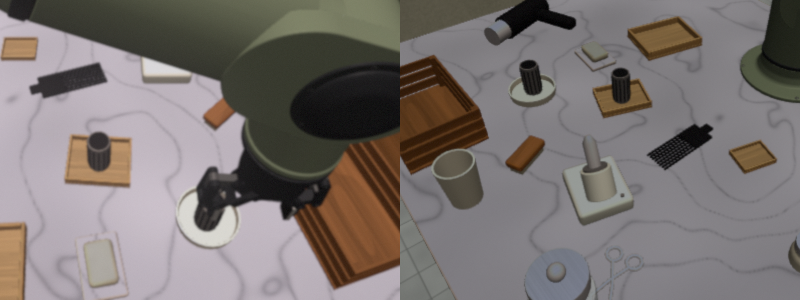

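The picture shows one roller upright in the mid-sized tray (620,85) and the other upright in the dish (530,77), with everything else in place.

```bash
python3 -c "
from workcell import bot
print(bot.job_done())"
```

```text
the job is handed in; nothing more can be done
None
```

The job is handed in: the roller that went fully home on the collar stands in the wooden tray, and the one that stopped about 32 mm short stands in the white dish.

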